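# Find and mark the high spot of a filter wheel on bench centres

## Robot

A 6-joint arm with a two-finger parallel gripper is mounted at the origin on the work surface. World frame = base frame: x ahead of the robot, y to its left, z up, the work surface at z = 0. Lengths are in m, angles in rad, forces in N, time in s.
With the tool pointing down it reaches from about 0.35 to 0.775 m from the base axis. Payload 7.3 kg.
Tool frame: the origin (TCP) lies at the very end of the fingers, on their centre line; the grasp point (between the pads) lies 19 mm behind it; z points along the fingers, y is the direction in which the jaws open and shut (so a half turn about z gives the same grasp; the last joint's range is limited). The gripper opens to 92 mm and grips with 3 to 60 N. Pads are 19 mm wide; open, the fingers measure 130 mm over their backs; the gripper's body (75 mm by 190 mm) begins 47 mm behind the grasp point.
Start: joints at [1.107, 0.342, 1.524, -0, 1.275, -0.146], TCP at [0.164, 0.499, 0.227] pointing down, gripper open.
Joint ranges: [-2.53, 2.53], [-0.77, 2.02], [0.04, 2.7], [-1, 4.14], [0.28, 2.66], [-3.11, 3.11]. Speed limits (rad/s): [2.57, 2.57, 3.14, 3.14, 3.14, 3.14].

## Interface

Orientations are given as [roll, pitch, yaw] about the fixed x, y, z axes, in that order (R = Rz(yaw) Ry(pitch) Rx(roll)).
In Python, from cell import observe, read_camera, camera_info, hand_in gives the robot as it stands.
- The arm moves only by the tool jog_arm, never from a script. Its argument "rows" is one flat list of numbers, 5 for each row, row after row: the finger opening in mm, from 0 to 91.8, then the shift along the tool's x, y, z in mm, then the turn about the tool's z in degrees. In form: [gripper, tx, ty, tz, roll, gripper, tx, ty, tz, roll, ...]. A call has 1 to 20 rows; each row shifts and turns the commanded pose from where the row before left it, along the tool's axes as they then stand; what a row does not reach is not made up. A row lasts 1/10 s, in which the tool goes at most 50 mm and 8.59 degrees, less where a joint would pass 70% of its speed; a pose out of reach is approached as far as the arm can. A call with a gripper value outside its range is refused whole. The fingers move at their own pace and stop on an object; "grip_force" is the grip in N (left out, the last holds). Time passes only in rows, so rows that do not move let the fingers close. It gives the time, the measured TCP pose, the force and the opening at its end, in the units of the state.
- observe(): the state, without advancing time (a new reading comes with each control period).
- read_camera(name): name is "scene" or "top" or "wrist"; returns (picture, depth): 400x640x3 uint8, red, green, blue; 400x640 float32, m along the optical axis (not along the pixel's ray), 0 where there is no reading.
- camera_info(name): a dict with "fx", "fy", "cx", "cy" (pixels), "extrinsics" (4x4, takes a point from camera to world coordinates); the wrist camera has in their place "tool_from_camera" (4x4, takes a point from camera to tool coordinates, whose origin is the TCP and whose axes are the flange's). Camera axes: x right, y up, looking along -z (the intrinsics and any distortion apply to the point x, -y, -z); pixel columns grow to the right and rows downward; lengths in m; the calibration is good to about 2 mm. A picture is of the moment at which its call begins: read the wrist's pose just before it. camera_info takes no time and is no camera call.
- hand_in(): hands the job in, once; it reports no verdict.
The state is a dict: "time": time; "qpos": joint angles; "qvel": joint speeds; "joint_efforts": joint torques, N m; "tool_pos": TCP position; "tool_rot": TCP orientation; "contact_force": force on the tool from outside, world axes, zero at the start; "torque": the same for the moment, N m; "opening": finger opening in m.
Only numpy, scipy, OpenCV 4.12 (cv2) and the standard library are available. Lean on these libraries where they do the work, as an engineer would, in place of code of your own. Each camera call takes 0.05 s, during which the arm holds its last target. There are 200 camera calls.

## Task

Turn the filter wheel slowly by its rim while you watch the dial indicator riding on it, until the rim's high spot (the highest dial reading of the whole turn) stands right under the indicator's tip, and leave the wheel resting there. Then take the paint marker from its sloping rest, touch its nib gently to the rim right beside the indicator's tip and hold it still there for about a second, and put the marker back in its rest as it was. Leave the wheel at its high spot, do not lean on the indicator, and leave the bottle, jar, can and screwdriver where they are.

Things in the scene. Friction and masses are not known exactly. Their poses are not given: they have to be found in the camera images.
- bench: Green bench centres, fixed: base 120 (x) by 270 (y) by 30 mm high; two stocks with inner faces at y = +-78 mm, up to 147 mm high, holding the arbor. Origin under the middle of the base, z up; y is parallel to the wheel's axle, the wheel's middle plane is y = 0. Its -x side is the free side; the indicator's post stands on the +x side.
- wheel: Filter wheel upright on a level arbor: aluminium disc 170 mm across, 16 mm thick, flat black faces, six coloured filters; hub 40 mm across, 10 mm proud each side. Origin on the axle, 125 mm up, y along the axle. It turns about y without end and stays where left (about 1 N at the rim turns it). Rim set off-centre: rises and falls 8 mm in all per turn, one high spot, unmarked, low spot opposite.
- indicator: Back-plunger dial indicator fixed flat over the wheel's top: round black case 62 mm across, from 262 to 290 mm high, centred straight over the wheel, white dial facing up. Its 8 mm stem comes down from its underside and is held 240 mm up by an arm from a 12 mm post at x = 45, y = 52 mm, 258 mm tall. Origin and axes are those of bench.
- dial (a joint): Angle of the red dial hand in rad: 0 points to the bench's -x, grows clockwise seen from above as the rim lifts the plunger; 0.628 rad = 1 mm of rim height, one turn = 10 mm, never more than one turn. The high spot is under the tip when this is the greatest of a whole turn of the wheel. Dial marks are 0.5 mm apart.
- tip (a point): Lowest point of the indicator's 8 mm steel ball tip, which rides on top of the rim straight above the axle, lightly sprung; it rises and falls with the rim. Axes as bench.
- marker_mid (a point): Middle of the loose paint marker (40 g, white, yellow bands): 135 mm long; barrel 18 mm across from 30 to 135 mm behind the nib's end, before it a black neck 8 mm across. Point on its axis, 67.5 mm from the nib's end; z runs from nib to rear end. In the rest it is free to grip from 65 mm behind the nib to the rear.
- nib (a point): End of the marker's rounded yellow nib (3 mm radius), on its axis; same axes as marker_mid.
- rest: Marker rest, fixed: steel foot 120 (x) by 75 by 8 mm, aluminium trough sloping 40 degrees from upright. The marker lies in it nib down, rear end leaning to -x. Trough 25 mm wide inside, open on its upper (+x) side, walls up to 60 mm and floor up to 78 mm behind the nib; the barrel's shoulder stands on a fork with a 14 mm gap for the neck. Origin under the rest, z up.
- seat (a point): Where marker_mid is when the marker lies home in the rest; axes as rest (z up). The marker's axis then lies in the rest's xz plane and leans 40 degrees from vertical, rear end towards -x.
- bottle: Bystander: amber bottle 60 mm across, 165 mm tall; origin at the centre of its underside.
- jar: Bystander: clear jar with blue lid, 64 mm across, 75 mm tall; origin at the centre of its underside.
- can: Bystander: metal can 66 mm across, 120 mm tall; origin at the centre of its underside.
- driver: Bystander: red screwdriver about 180 mm long lying flat along its x axis.
Mind the look-alikes: they are no part of the job. Leave any turquoise look-alike of the rest alone.

How it is judged:
On the way, in this order (a step that is already met when the one before it is completed fails the run):
1. the wheel stands still, let go, with its high spot under the indicator's tip (dial within 0.25 mm of the highest reading) (value of joint dial above 5.35 rad and angular speed of wheel below 0.15 rad/s and contact force between the fingers and wheel below 0.1 N), for 0.3 s.
2. the marker's nib is held still on the rim within 22 mm of the indicator's tip, the wheel still at its high spot (value of joint dial above 5.35 rad and distance between nib and tip below 0.022 m and contact force between marker and wheel above 0.2 N and linear speed of marker below 0.03 m/s), for 0.5 s.
At the end, for the whole second after the job is handed in: The wheel is at rest with the dial within 0.25 mm of its highest reading; the marker lies at rest in its rest, its middle within 12 mm of home and sloping 30 to 50 degrees from vertical (value of joint dial above 5.35 rad and angular speed of wheel below 0.15 rad/s and distance between marker_mid and seat below 0.012 m and angle between marker_mid's own z axis and vertical between 0.52 and 0.88 rad and linear speed of marker below 0.02 m/s); the robot touches nothing.
It fails at once if a bystander (bottle, jar, can, screwdriver) is moved more than 30 mm or knocked over (distance of any of bottle, jar, can, driver from where it was at the start of the episode above 0.03 m or angle between any of bottle, jar, can's own z axis and vertical above 0.5 rad).
It fails at once if the wheel is spun fast (over 3 rad/s) (angular speed of wheel above 3 rad/s).
It fails at once if the robot leans on the indicator (over 5 N) (contact force between any of the fingers, the arm and indicator above 5 N).
It fails at once if the marker is pressed hard on the wheel (over 20 N) (contact force between marker and wheel above 20 N).
It also fails if it takes over 72 s, if anything falls off the work surface, if the arm or the gripper's body presses on something with over 40 N, if the wrist force passes 120 N, or if a joint passes its speed limit or range.

## Working session

There is one attempt and no reset: what is moved stays moved. The work goes in short steps, Python scripts to look and compute and a tool call to move; the robot and the scene stay as the last step left them, time stands still between calls to the robot, and variables do not carry over. Pictures are saved under pics/ and viewed, about 8 in all and at most 12, crops included, and the job is handed in when it is done.

Besides the shell and the picture viewer there is one more tool, called after "Emit:" by a JSON object that holds its "op" and its "data". jog_arm: Moves the arm, as the interface text tells. Its arguments: {"type":"object","properties":{"rows":{"type":"array","items":{"type":"number"}},"grip_force":{"type":"number"}},"required":["rows"]}

```bash
mkdir -p pics; ls; python3 - <<'E'
from cell import *
import cv2,numpy as np
print(observe())
for n in ("scene","top"):
    p,d=read_camera(n); cv2.imwrite(f"pics/{n}0.png",p[:,:,::-1]); np.savez(f"{n}0.npz",p=p,d=d)
    print(n,camera_info(n))
print(camera_info("wrist"))
E
```

```text
pics
{'time': 0.0, 'qpos': array([ 1.10699602e+00,  3.42722280e-01,  1.52504369e+00, -3.18038781e-06,
        1.27540105e+00, -1.45967944e-01]), 'qvel': array([ 4.60046241e-04,  3.79864349e-04, -1.46884558e-04,  3.37217743e-05,
       -1.60078262e-03,  5.17505823e-04]), 'joint_efforts': array([-1.49016258e-03, -4.31244743e+01, -2.44213915e+01,  7.17689632e-02,
        5.60668192e-02, -1.29907166e-04]), 'tool_pos': array([0.16384027, 0.49833677, 0.22603589]), 'tool_rot': array([-3.14003459e+00, -2.25982691e-04,  2.82376105e+00]), 'contact_force': array([ 0.22087101, -0.30011626, -0.33764365]), 'torque': array([0.01347448, 0.01550277, 0.01484495]), 'opening': 0.09183172437739501}
scene {'fx': 467.96164828439663, 'fy': 467.96164828439663, 'cx': 315.19706335712453, 'cy': 192.30616350439237, 'extrinsics': array([[ 0.63468088, -0.43779168,  0.63680345,  1.33049484],
       [ 0.77259819,  0.34188329, -0.53498397, -0.72483433],
       [ 0.01649907,  0.83153729,  0.55522384,  0.924177  ],
       [ 0.        ,  0.        ,  0.        ,  1.        ]])}
top {'fx': 500.13361453573407, 'fy': 500.1
[... 187 characters left out ...]
01, -7.75248645e-03,  8.56396921e-03,
        -6.48618831e-04],
       [ 6.87872478e-03,  1.95989624e-01,  9.80581843e-01,
         1.44256291e+00],
       [ 0.00000000e+00,  0.00000000e+00,  0.00000000e+00,
         1.00000000e+00]])}
{'fx': 316.88155916800133, 'fy': 316.88155916800133, 'cx': 320.508622828877, 'cy': 200.66764668839687, 'tool_from_camera': array([[ 2.45660287e-04,  9.59430700e-01,  2.81944449e-01,
         7.65527144e-02],
       [ 9.99999314e-01, -5.58688103e-04,  1.02985677e-03,
        -5.12165330e-04],
       [ 1.14559521e-03,  2.81944003e-01, -9.59430178e-01,
        -1.57864148e-01],
       [ 0.00000000e+00,  0.00000000e+00,  0.00000000e+00,
         1.00000000e+00]])}
```

View pics/scene0.png

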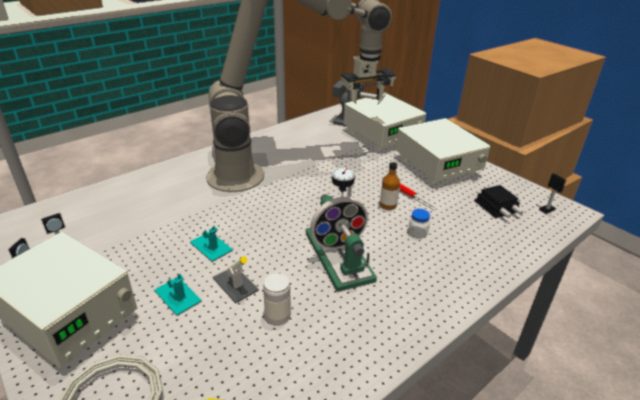

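View pics/top0.png

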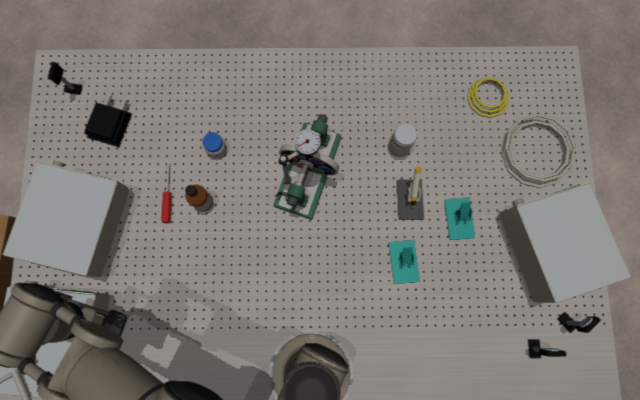

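The scene view shows the bench and wheel at (340,225), the marker in the dark steel rest at (237,282), and two empty turquoise look-alikes at (211,243) and (178,292). In the top view the bench is at (308,170) and the rest with its marker is at (411,195). The steel rest holding the white marker fits the description. I'll confirm it in an enlarged crop.

```bash
python3 - <<'E'
import cv2,numpy as np
p=np.load("top0.npz")["p"][:,:,::-1]
c=cv2.resize(p[105:225,265:435],None,fx=4.7,fy=4.7,interpolation=cv2.INTER_CUBIC)
cv2.imwrite("pics/c1.png",c)
E
```

```text
(no output)
```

View pics/c1.png

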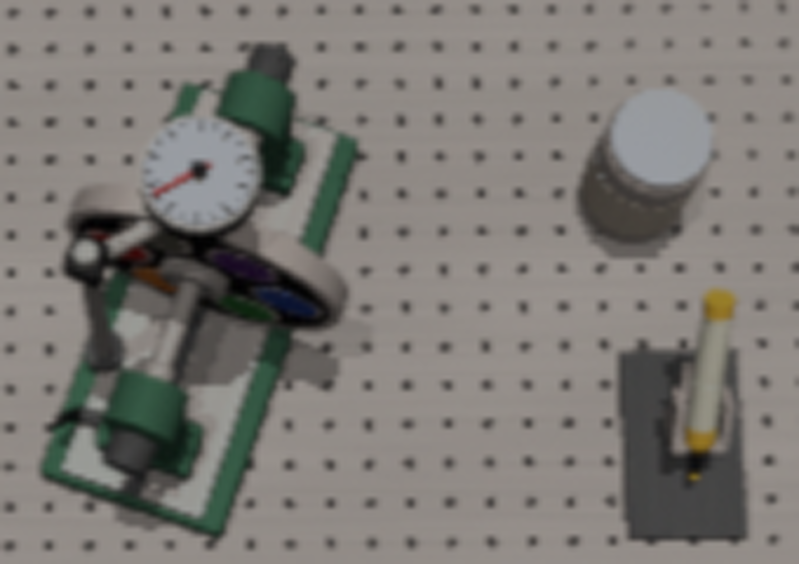

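Confirmed. In the crop the marker runs from its rear at (720,298) to the nib at (694,478) in the dark foot. The dial is centred at (200,172) with its hand tip at (152,195), and the bench post is at (87,253). So bench +x is about world +y.

```bash
cat > h.py <<'E'
import numpy as np,cv2
from cell import *
from scipy.spatial.transform import Rotation as R
def ray(cam,u,v,T=None):
    i=camera_info(cam); T=i["extrinsics"] if T is None else T
    d=T[:3,:3]@np.array([(u-i["cx"])/i["fx"],-(v-i["cy"])/i["fy"],-1]); return T[:3,3],d
def atz(cam,u,v,z,T=None):
    o,d=ray(cam,u,v,T); return o+d*(z-o[2])/d[2]
def wristT(s):
    T=np.eye(4);T[:3,:3]=R.from_euler("xyz",s["tool_rot"]).as_matrix();T[:3,3]=s["tool_pos"]
    return T@camera_info("wrist")["tool_from_camera"]
def proj(cam,P,T=None):
    i=camera_info(cam); T=i["extrinsics"] if T is None else T
    c=T[:3,:3].T@(np.asarray(P)-T[:3,3]); return i["cx"]+i["fx"]*c[0]/-c[2], i["cy"]-i["fy"]*c[1]/-c[2]
E
python3 - <<'E'
from h import *
np.set_printoptions(precision=4,suppress=True)
f=lambda x,y,z:atz("top",265+x/4.7,105+y/4.7,z)
for n,a in dict(dial=(200,172,.29),hand=(152,195,.29),post=(87,253,.258),bR=(355,142,.03),bBR=(215,533,.03),bBL=(43,472,.03),f1=(618,350,.008),f2=(737,350,.008),f3=(747,538,.008),f4=(628,540,.008),rear=(720,298,.135),shoul=(702,440,.045),nib=(694,478,.02),can=(662,137,.12)).items(): print(n,f(*a))
z=np.load("top0.npz")["d"]
o=camera_info("top")["extrinsics"]
for u,v in((418,170),(416,183),(307,141)):
    dd=z[v,u]; p,d=ray("top",u,v); print(u,v,p+d*dd)
s=observe();T=R.from_euler("xyz",s["tool_rot"]).as_matrix();print(T)
E
```

```text
dial [0.5708 0.0008 0.29  ]
hand [0.5588 0.0254 0.29  ]
post [0.5374 0.0602 0.258 ]
bR [ 0.6727 -0.0964  0.03  ]
bBR [ 0.4248 -0.0063  0.03  ]
bBL [0.4634 0.0984 0.03  ]
f1 [ 0.5424 -0.2603  0.008 ]
f2 [ 0.5418 -0.3351  0.008 ]
f3 [ 0.4225 -0.3351  0.008 ]
f4 [ 0.4218 -0.2614  0.008 ]
rear [ 0.5426 -0.2973  0.135 ]
shoul [ 0.4771 -0.3023  0.045 ]
nib [ 0.4582 -0.3016  0.02  ]
can [ 0.6446 -0.2714  0.12  ]
418 170 [ 0.5364 -0.295   0.1417]
416 183 [ 0.5092 -0.2962  0.1042]
307 141 [0.5725 0.0022 0.2895]
[[-0.9499  0.3124 -0.0006]
 [ 0.3124  0.9499 -0.0012]
 [ 0.0002 -0.0014 -1.    ]]
```

Bench yaw is about 70° with its centre at (0.571, 0.001). The post offset matches: predicted (-33.5, 60.1) mm, measured (-33.4, 59.4) mm. The rest's x axis is world -x, and the marker leans toward world +x. I'll go to the free side, above the rim.

Emit:
{"op": "jog_arm", "data": {"rows": [60, 0, 0, -50, 0, 60, 0, 0, -50, 0, 60, -36, -31, 0, 0, 60, -36, -31, 0, 0, 60, -36, -31, 0, 0, 60, -36, -31, 0, 0, 60, -36, -31, 0, 0, 60, -36, -31, 0, 0, 60, -36, -31, 0, 0, 60, -36, -31, 0, 0, 60, -36, -31, 0, 0, 60, -36, -31, 0, 0, 60, -36, -31, 0, 0, 60, -36, -31, 0, 0, 60, -36, -31, 0, 0, 60, -36, -31, 0, 0, 60, -34, -31, 0, 0], "grip_force": 10}}

```text
time: 1.8
tool_pos: [0.5304, -0.1131, 0.3262]
tool_rot: [3.141, -0.001, 2.823]
contact_force: [0.8, -0.3, 0.5]
opening: 0.0599
```

Emit:
{"op": "jog_arm", "data": {"rows": [60, 0, 0, 0, -8.02, 60, 0, 0, 0, -8.02, 60, 0, 0, 0, -8.02, 60, 0, 0, 0, -8.02, 60, 0, 0, 0, -8.02, 60, 0, 0, 0, -8.02, 60, 0, 0, 0, -8.02, 60, 0, 0, 0, -8.02, 60, 0, 0, 0, -8.02, 60, 0, 0, 0, -8.02, 60, 0, 0, 0, -8.02]}}

```text
time: 2.9
tool_pos: [0.5324, -0.103, 0.3261]
tool_rot: [3.141, -0.009, -1.934]
contact_force: [1.4, -0.0, -0.8]
opening: 0.0599
```

```bash
python3 - <<'E'
from h import *
s=observe();p,d=read_camera("wrist");cv2.imwrite("pics/w1.png",p[:,:,::-1]);np.savez("w1.npz",p=p,d=d,T=wristT(s))
t,_=read_camera("top");sc,_=read_camera("scene")
a=cv2.resize(t[100:190,250:370],None,fx=3,fy=3,interpolation=2);b=cv2.resize(sc[140:250,270:410],None,fx=3,fy=3,interpolation=2)
h=np.zeros((730,640,3),np.uint8);h[:400]=p;h[400:670,:360]=a
x=cv2.resize(b,(280,220));h[400:620,360:640]=x
cv2.imwrite("pics/m1.png",cv2.resize(h[:,:,::-1],None,fx=.82,fy=.82))
print(s["time"],s["tool_pos"],s["tool_rot"],s["qpos"])
c=np.array([.571,.001]);u=np.array([.342,.94]);v=np.array([-.94,.342])
print((s["tool_pos"][:2]-c)@u,(s["tool_pos"][:2]-c)@v)
T=wristT(s)
for q in((-.085,-.008,.125),(-.085,.008,.125),(-.06,-.008,.185),(-.06,.008,.185)):
    P=np.r_[c+q[0]*u+q[1]*v,q[2]];print(q,proj("wrist",P,T))
E
```

```text
2.9 [ 0.53239927 -0.10300088  0.32611039] [ 3.14097234 -0.00875383 -1.93358829] [-0.32729552  0.32096657  1.28301628 -0.00873084  1.53854165 -3.10580787]
-0.11096227986711775 0.0007163817244702606
(-0.085, -0.008, 0.125) (np.float64(312.9593029649849), np.float64(200.21304215499808))
(-0.085, 0.008, 0.125) (np.float64(326.5307621636447), np.float64(200.0308955676935))
(-0.06, -0.008, 0.185) (np.float64(312.17237745712015), np.float64(239.83677386131762))
(-0.06, 0.008, 0.185) (np.float64(327.8838952942486), np.float64(239.63098278947155))
```

View pics/m1.png

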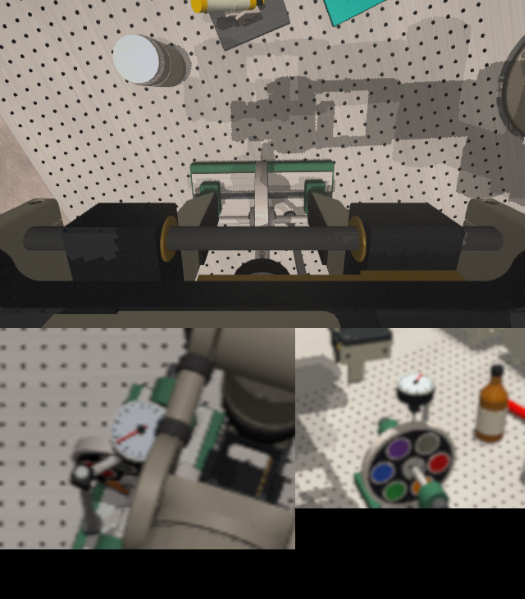

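The wrist view shows the rim at column 321, where I predicted 320, so the tool is centred. The dial hand is readable in the top camera even with the arm there. I'll descend, go in, pinch and make a first down stroke.

Emit:
{"op": "jog_arm", "data": {"rows": [40, 0, 0, 42, 0, 40, 0, 0, 42, 0, 40, 0, 0, 42, 0, 40, 0, 0, 40, 0, 40, -18, 0, 0, 0, 40, -18, 0, 0, 0, 40, 0, 0, 0, 0], "grip_force": 10}}

```text
time: 3.75
tool_pos: [0.5453, -0.0688, 0.1598]
tool_rot: [3.141, -0.008, -1.932]
contact_force: [0.2, -1.0, 0.9]
opening: 0.0399
```

Emit:
{"op": "jog_arm", "data": {"rows": [0, 0, 0, 0, 0, 0, 0, 0, 0, 0, 0, 0, 0, 0, 0, 0, 0, 0, 0, 0, 0, 1, 0, 4, 0, 0, 1.5, 0, 4, 0, 0, 1.5, 0, 4, 0, 0, 1.5, 0, 4, 0, 0, 1.5, 0, 4, 0, 0, 2, 0, 3, 0, 40, 0, 0, 0, 0, 40, 0, 0, 0, 0]}}

```text
time: 4.95
tool_pos: [0.5413, -0.0788, 0.1372]
tool_rot: [3.141, -0.008, -1.934]
contact_force: [-0.3, -0.1, 0.3]
opening: 0.0276
```

```bash
cat >> h.py <<'E'
def dial(tag=None,cam="top"):
    """dial rad from the red hand; warps dial plane z=.29 to metric"""
    p,_=read_camera(cam)
    c=np.array([.571,.001,.29]); L=.035
    q=[c+np.array([a,b,0]) for a,b in((L,L),(L,-L),(-L,-L),(-L,L))]
    H=cv2.getPerspectiveTransform(np.float32([proj(cam,x) for x in q]),np.float32([[0,0],[280,0],[280,280],[0,280]]))
    w=cv2.warpPerspective(p,H,(280,280),flags=2)
    if tag: cv2.imwrite(f"pics/{tag}.png",w[:,:,::-1])
    w=w.astype(int); r=(w[...,0]-np.maximum(w[...,1],w[...,2])>50)
    y,x=np.nonzero(r)
    wx=-(y-140.)/4; wy=-(x-140.)/4
    k=np.hypot(wx,wy)<26; wx,wy=wx[k],wy[k]
    if len(wx)<10: return None,len(wx)
    a=np.arctan2(wy.mean(),wx.mean()); return (np.radians(250)-a)%(2*np.pi),len(wx),np.hypot(wx,wy).max()
E
python3 - <<'E'
from h import *
print(dial("d1"),dial("d1s","scene"));s=observe();c=np.array([.571,.001]);u=np.array([.342,.94]);v=np.array([-.94,.342])
print((s["tool_pos"][:2]-c)@u,(s["tool_pos"][:2]-c)@v,s)
E
```

```text
(np.float64(1.792857572438563), 476, np.float64(24.311776981537157)) (np.float64(1.9194448601327658), 877, np.float64(23.85634087616959))
-0.0849970301816174 0.0006566056212680655 {'time': 5.05, 'qpos': array([-0.27947107,  0.46934301,  1.58945904, -0.00943467,  1.08414343,
       -3.05345206]), 'qvel': array([ 0.00226554, -0.00030479, -0.00202047,  0.00123654, -0.0017143 ,
        0.0020393 ]), 'joint_efforts': array([-5.25102729e-02, -4.71621823e+01, -2.20352304e+01, -1.09801430e-01,
       -2.82865134e-02, -1.80167743e-03]), 'tool_pos': array([ 0.54133054, -0.07862774,  0.13723941]), 'tool_rot': array([ 3.14096028, -0.00842168, -1.93398735]), 'contact_force': array([-0.48721674, -0.89979831, -0.2743305 ]), 'torque': array([0.08590266, 0.08058667, 0.02754373]), 'opening': 0.03526263394004759}
```

The dial fell from about 2.34 to 1.85 rad, so the high spot comes up with upward strokes.

Emit:
{"op": "jog_arm", "data": {"rows": [0, 0, 0, 0, 0, 0, 0, 0, 0, 0, 0, 0, 0, 0, 0, 0, 0, 0, 0, 0, 0, -2, 0, -4, 0, 0, -2, 0, -4, 0, 0, -1.5, 0, -4.5, 0, 0, -1.5, 0, -4.5, 0, 0, -1.5, 0, -4, 0, 0, -1.5, 0, -4, 0, 30, 0, 0, 0, 0, 30, 0, 0, 0, 0, 30, 5, 0, 13, 0, 30, 5, 0, 12, 0]}}

```text
time: 6.45
tool_pos: [0.5415, -0.0786, 0.1368]
tool_rot: [-3.142, -0.008, -1.933]
contact_force: [-0.4, -0.2, -0.5]
opening: 0.0298
```

```bash
python3 - <<'E'
from h import *
print(dial("d2"),dial("d2s","scene"));s=observe();c=np.array([.571,.001]);u=np.array([.342,.94]);v=np.array([-.94,.342])
print((s["tool_pos"][:2]-c)@u,(s["tool_pos"][:2]-c)@v,s["tool_pos"],s["time"])
E
```

```text
(np.float64(2.5548517726063427), 576, np.float64(25.96150997149434)) (np.float64(2.676820812310937), 1064, np.float64(25.986775482925925))
-0.08547460020483766 0.001687045907853149 [ 0.54019924 -0.07872419  0.13537346] 6.55
```

The up stroke gave about +0.76 rad (17–18°). About 100° remain, so I'll do three more strokes and then look.

Emit:
{"op": "jog_arm", "data": {"rows": [0, 0, 0, 0, 0, 0, 0, 0, 0, 0, 0, 0, 0, 0, 0, 0, 0, 0, 0, 0, 0, -2, 0, -4, 0, 0, -2, 0, -4, 0, 0, -1.5, 0, -4.5, 0, 0, -1.5, 0, -4.5, 0, 0, -1.5, 0, -4, 0, 0, -1.5, 0, -4, 0, 30, 0, 0, 0, 0, 30, 0, 0, 0, 0, 30, 5, 0, 13, 0, 30, 5, 0, 12, 0]}}

```text
time: 7.95
tool_pos: [0.5416, -0.0786, 0.1371]
tool_rot: [-3.141, -0.008, -1.933]
contact_force: [-0.5, -0.2, -1.2]
opening: 0.0304
```

Emit:
{"op": "jog_arm", "data": {"rows": [0, 0, 0, 0, 0, 0, 0, 0, 0, 0, 0, 0, 0, 0, 0, 0, 0, 0, 0, 0, 0, -2, 0, -4, 0, 0, -2, 0, -4, 0, 0, -1.5, 0, -4.5, 0, 0, -1.5, 0, -4.5, 0, 0, -1.5, 0, -4, 0, 0, -1.5, 0, -4, 0, 30, 0, 0, 0, 0, 30, 0, 0, 0, 0, 30, 5, 0, 13, 0, 30, 5, 0, 12, 0]}}

```text
time: 9.35
tool_pos: [0.5416, -0.0786, 0.1371]
tool_rot: [-3.141, -0.008, -1.933]
contact_force: [-0.4, -0.2, -0.2]
opening: 0.0297
```

Emit:
{"op": "jog_arm", "data": {"rows": [0, 0, 0, 0, 0, 0, 0, 0, 0, 0, 0, 0, 0, 0, 0, 0, 0, 0, 0, 0, 0, -2, 0, -4, 0, 0, -2, 0, -4, 0, 0, -1.5, 0, -4.5, 0, 0, -1.5, 0, -4.5, 0, 0, -1.5, 0, -4, 0, 0, -1.5, 0, -4, 0, 30, 0, 0, 0, 0, 30, 0, 0, 0, 0, 30, 5, 0, 13, 0, 30, 5, 0, 12, 0]}}

```text
time: 10.75
tool_pos: [0.5416, -0.0786, 0.1371]
tool_rot: [-3.141, -0.008, -1.933]
contact_force: [-0.4, 0.4, 0.9]
opening: 0.0296
```

```bash
python3 - <<'E'
from h import *
print(dial("d3"),dial("d3s","scene"));s=observe();c=np.array([.571,.001]);u=np.array([.342,.94]);v=np.array([-.94,.342])
print((s["tool_pos"][:2]-c)@u,(s["tool_pos"][:2]-c)@v,s["tool_pos"],s["time"])
a=[cv2.imread(f"pics/{n}.png") for n in("d2","d3","d2s","d3s")]
cv2.imwrite("pics/m2.png",np.vstack([np.hstack(a[:2]),np.hstack(a[2:])]))
E
```

```text
(np.float64(4.683034739138731), 455, np.float64(21.772976369803004)) (np.float64(4.525295383185563), 446, np.float64(25.96150997149434))
-0.08547579812900466 0.0016102563467988897 [ 0.54027097 -0.07875156  0.13551399] 10.85
```

View pics/m2.png

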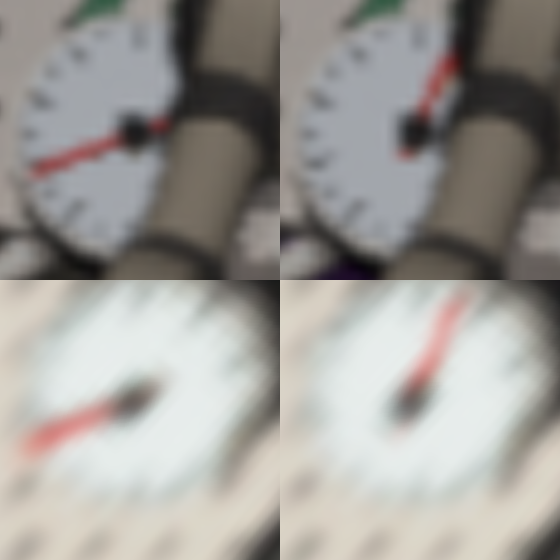

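The two views agree: the hand is near azimuth -26° (top pivot (415,132) to tip (450,62)). That puts the dial at about 4.83 rad, roughly 43° short of the high spot at 20° per stroke. Two more strokes should do it.

Emit:
{"op": "jog_arm", "data": {"rows": [0, 0, 0, 0, 0, 0, 0, 0, 0, 0, 0, 0, 0, 0, 0, 0, 0, 0, 0, 0, 0, -2, 0, -4, 0, 0, -2, 0, -4, 0, 0, -1.5, 0, -4.5, 0, 0, -1.5, 0, -4.5, 0, 0, -1.5, 0, -4, 0, 0, -1.5, 0, -4, 0, 30, 0, 0, 0, 0, 30, 0, 0, 0, 0, 30, 5, 0, 13, 0, 30, 5, 0, 12, 0]}}

```text
time: 12.25
tool_pos: [0.5416, -0.0786, 0.1371]
tool_rot: [-3.141, -0.008, -1.933]
contact_force: [-0.6, -0.5, -0.3]
opening: 0.0301
```

```bash
sed -i 's|wx=-(y-140.)/4; wy=-(x-140.)/4|cx,cy=(134,132) if cam=="top" else (132.5,120); wx=-(y-cy)/4.; wy=-(x-cx)/4.|' h.py; python3 - <<'E'
from h import *
print(dial("d4"),dial("d4s","scene"),observe()["time"])
E
```

```text
(None, 0) (np.float64(5.285909206267263), 832, np.float64(22.70496916976546)) 12.35
```

Emit:
{"op": "jog_arm", "data": {"rows": [0, 0, 0, 0, 0, 0, 0, 0, 0, 0, 0, 0, 0, 0, 0, 0, 0, 0, 0, 0, 0, -2, 0, -4, 0, 0, -2, 0, -4, 0, 0, -1.5, 0, -4.5, 0, 0, -1.5, 0, -4.5, 0, 0, -1.5, 0, -4, 0, 0, -1.5, 0, -4, 0, 36, 0, 0, 0, 0, 36, 0, 0, 0, 0, 36, 0, 0, 0, 0, 36, 0, 0, 0, 0]}}

```text
time: 13.75
tool_pos: [0.5452, -0.069, 0.1622]
tool_rot: [-3.142, -0.008, -1.934]
contact_force: [0.2, -0.4, 0.2]
opening: 0.0357
```

```bash
python3 - <<'E'
from h import *
print(dial("d5"),dial("d5s","scene"),observe()["time"])
a=[cv2.imread(f"pics/{n}.png") for n in("d4","d5","d4s","d5s")]
cv2.imwrite("pics/m3.png",np.vstack([np.hstack(a[:2]),np.hstack(a[2:])]))
E
```

```text
(None, 0) (np.float64(5.524018631042355), 565, np.float64(20.040973653991962)) 13.85
```

View pics/m3.png

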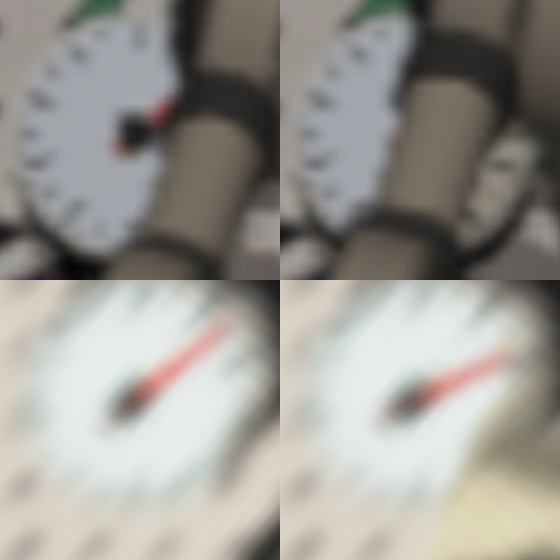

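The hand reads 5.52 rad against an expected peak of about 5.51, and the reading before it was 5.29. The high spot is under the tip and the fingers are open. I'll back out and go above the marker rest.

Emit:
{"op": "jog_arm", "data": {"rows": [40, 10, 0, 0, 0, 40, 30, 0, 0, 0, 40, 0, 0, -44, 0, 40, 0, 0, -44, 0, 50, 36.6, -11.6, 0, 0, 50, 36.6, -11.6, 0, 0, 50, 36.6, -11.6, 0, 0, 50, 36.6, -11.6, 0, 0, 50, 36.6, -11.6, 0, 0, 50, 0, 0, 0, 7.69, 50, 0, 0, 0, 7.69, 50, 0, 0, 0, 7.69, 50, 0, 0, 0, 7.69, 50, 0, 0, 0, 7.69, 50, 0, 0, 0, 7.69, 50, 0, 0, 0, 7.69, 50, 0, 0, 0, 7.69, 50, 0, 0, 0, 7.69, 50, 0, 0, 0, 0]}}

```text
time: 15.75
tool_pos: [0.5393, -0.2249, 0.2515]
tool_rot: [-3.044, -0.025, 3.013]
contact_force: [-0.6, -0.4, 0.9]
opening: 0.0502
```

```bash
python3 - <<'E'
from h import *
s=observe();p,d=read_camera("wrist");np.savez("w2.npz",p=p,d=d,T=wristT(s))
print(s["time"],s["tool_pos"],s["tool_rot"],s["qpos"],dial("d6"),dial("d6s","scene"))
a=cv2.resize(p[0:260,180:460],None,fx=2.5,fy=2.5,interpolation=2)[:,:,::-1]
a[430:,:][:0]; 
h=np.zeros((600,800,3),np.uint8);h[:600,:700]=a[:600];h=h
k=cv2.imread("pics/d6.png");h[460:600,660:800]=cv2.resize(k,(140,140))
cv2.imwrite("pics/m4.png",h)
T=wristT(s)
for m in (0,.03,.0675,.095,.135):
    P=np.array([.4575+m*.643,-.298,.029+m*.766]);u,v=proj("wrist",P,T);print(m,P,(u-180)*2.5,v*2.5)
E
```

```text
15.75 [ 0.53930324 -0.22486926  0.25146498] [-3.04399038 -0.02493358  3.01329629] [-0.47137058  0.43737786  1.3128899  -0.10208746  1.3828245  -1.89642218] (np.float64(5.5094225315407765), 710, np.float64(25.60395477265182)) (np.float64(5.524490726145729), 583, np.float64(20.804521744082464))
0 [ 0.4575 -0.298   0.029 ] 225.11448827001558 291.89439138386706
0.03 [ 0.47679 -0.298    0.05198] 219.31182536803234 335.6889801380072
0.0675 [ 0.5009025 -0.298      0.080705 ] 211.21633216796226 396.78830667959244
0.095 [ 0.518585 -0.298     0.10177 ] 204.58291578614137 446.85286279529146
0.135 [ 0.544305 -0.298     0.13241 ] 193.6668782381554 529.2397571081444
```

View pics/m4.png

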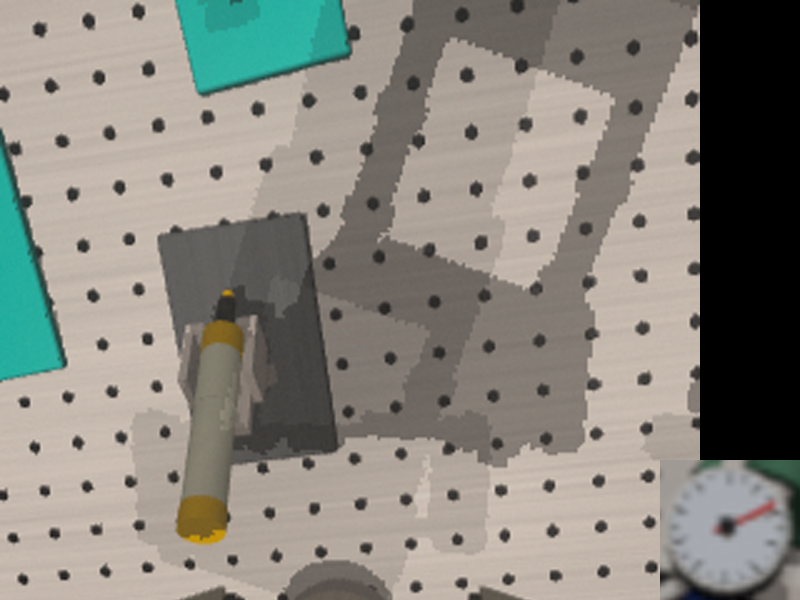

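The marker is in the dark rest with its nib at crop (228,292) and rear at (202,535). My model is about 2.5 mm off sideways, so its y is about -0.296. The dial, now seen clearly, reads 5.51. The arm clipped at joint 6's limit on the way, which left the tool tilted about 5.5°. I'll compensate with yaw so the pads stay parallel to the marker.

```bash
python3 - <<'E'
from h import *
np.set_printoptions(precision=4,suppress=True)
s=observe();Rm=R.from_euler("xyz",s["tool_rot"]).as_matrix();print(Rm)
ax=np.array([.643,.01,.766]);ax/=np.linalg.norm(ax)
a=ax@Rm; print("axis in tool",a)
# roll by g about tool z makes y'=-sin g x+cos g y ; y'.ax=0
g=np.arctan2(a[1],a[0]); g=(g+np.pi/2)%np.pi-np.pi/2; print("roll",np.degrees(g))
G=np.array([.4575+.095*.643,-.296,.029+.095*.766])
for h in(.06,0):
    tcp=G+Rm[:,2]*(.019-h); print(h,tcp,"shift tool mm",(tcp-s["tool_pos"])@Rm*1000)
    Rn=Rm@R.from_euler("z",g).as_matrix(); print(" after roll",(tcp-s["tool_pos"])@Rn*1000)
E
```

```text
[[-0.9921  0.1201 -0.0364]
 [ 0.123   0.988  -0.0935]
 [ 0.0247 -0.0972 -0.995 ]]
axis in tool [-0.6176  0.0126 -0.7864]
roll -1.1726756355070844
0.06 [ 0.5201 -0.2922  0.1426] shift tool mm [  8.152  -58.6914 115.716 ]
 after roll [  9.3514 -58.5123 115.716 ]
0 [ 0.5179 -0.2978  0.0829] shift tool mm [  8.152  -58.6914 175.716 ]
 after roll [  9.3514 -58.5123 175.716 ]
```

Emit:
{"op": "jog_arm", "data": {"rows": [50, 3, -20, 15, -1, 50, 3, -20, 15, 0, 50, 3, -18.5, 15, 0, 50, 0, 0, 40, 0, 50, 0, 0, 40, 0, 50, 0, 0, 25, 0, 50, 0, 0, 16, 0, 50, 0, 0, 10, 0, 50, 0, 0, 0, 0]}}

```text
time: 16.8
tool_pos: [0.5172, -0.2969, 0.0817]
tool_rot: [-3.046, -0.028, 3.034]
contact_force: [-0.2, 0.3, -0.1]
opening: 0.0499
```

```bash
python3 - <<'E'
from h import *
s=observe();p,d=read_camera("wrist")
print(s["time"],s["tool_pos"],s["tool_rot"],s["contact_force"])
cv2.imwrite("pics/w3.png",p[:,:,::-1])
E
```

```text
16.8 [ 0.51718434 -0.29694609  0.08171813] [-3.04570311 -0.02772204  3.03397351] [-0.16750559  0.29070685 -0.10905392]
```

View pics/w3.png

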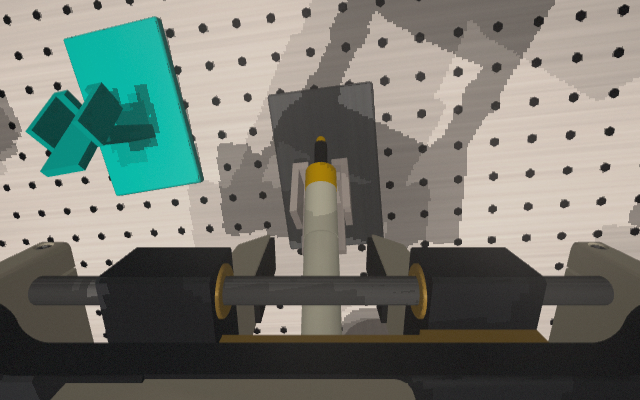

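The marker (column 320) is centred between the jaws and lies along the pad plane. I'll close on it and lift along its axis.

Emit:
{"op": "jog_arm", "data": {"rows": [0, 0, 0, 0, 0, 0, 0, 0, 0, 0, 0, 0, 0, 0, 0, 0, 0, 0, 0, 0, 0, 0, 0, 0, 0, 0, 0, 0, 0, 0, 0, 0, 0, 0, 0], "grip_force": 30}}

```text
time: 17.55
tool_pos: [0.5182, -0.2965, 0.0839]
tool_rot: [-3.045, -0.024, 3.033]
contact_force: [0.3, 4.8, 5.4]
opening: 0.0174
```

```bash
python3 - <<'E'
from h import *
np.set_printoptions(precision=4,suppress=True)
s=observe();p,d=read_camera("wrist");np.savez("grip.npz",pos=s["tool_pos"],rot=s["tool_rot"],p=p)
print(s["time"],s["tool_pos"],s["tool_rot"],s["contact_force"],s["opening"],s["qpos"])
Rm=R.from_euler("xyz",s["tool_rot"]).as_matrix()
print("lift along axis 70mm, tool:",np.array([.643,0,.766])@Rm*70)
print("up in tool:",np.array([0,0,1])@Rm)
# required roll for lean direction azimuth 250: tool x -> azimuth 70
x=Rm[:,0];ya=np.degrees(np.arctan2(x[1],x[0]));print("tool x az",ya,"roll",ya-70)
# marker geometry in tool
ax=np.array([.643,0,.766]);nib=np.array([.4575,-.297,.029])
print("nib in tool",(nib-s["tool_pos"])@Rm)
for g in(95,100,105,110,115,120):
    Rn=Rm@R.from_euler("z",np.radians(g)).as_matrix()
    an=Rn@(Rm.T@ax);print(g,an,np.degrees(np.arctan2(an[1],an[0])))
    c=np.array([.571,.001]);u=np.array([.342,.94])
    N=np.r_[c-.014*u,.214]; t=N-Rn@((nib-s["tool_pos"])@Rm); print("   TCP for nib at -14mm z .214:",t, "tool x,y axes",Rn[:,0],Rn[:,1])
E
```

```text
17.55 [ 0.5182 -0.2965  0.0839] [-3.045  -0.0244  3.0332] [0.2949 4.7909 5.4405] 0.0173821322100857 [-0.5963  0.6068  1.5149 -0.1151  0.9991 -1.9985]
lift along axis 70mm, tool: [-43.4243  -0.4281 -54.9104]
up in tool: [ 0.0244 -0.0964 -0.995 ]
tool x az 173.78680237933193 roll 103.78680237933193
nib in tool [ 0.059  -0.0016  0.0568]
95 [-0.0977 -0.5314  0.8416] -100.42048183638178
   TCP for nib at -14mm z .214: [ 0.5584 -0.0648  0.2763] tool x,y axes [ 0.1916  0.9765 -0.0982] [ 0.9809 -0.194  -0.0159]
100 [-0.1502 -0.5181  0.8421] -106.16522001275104
   TCP for nib at -14mm z .214: [ 0.5534 -0.0637  0.2763] tool x,y axes [ 0.2764  0.9559 -0.0992] [ 0.9604 -0.2784 -0.0073]
105 [-0.2013 -0.5003  0.8422] -111.91669236546825
   TCP for nib at -14mm z .214: [ 0.5485 -0.0622  0.2764] tool x,y axes [ 0.359   0.928  -0.0995] [ 0.9327 -0.3607  0.0014]
110 [-0.2507 -0.4781  0.8419] -117.66561496253543
   TCP for nib at -14mm z .214: [ 0.5437 -0.0602  0.2764] tool x,y axes [ 0.4389  0.893  -0.099 ] [ 0.8979 -0.4402  0.0101]
115 [-0.2979 -0.4518  0.841 ] -123.40277154382106
   TCP for nib at -14mm z .214: [ 0.5391 -0.0579  0.2763] tool x,y axes [ 0.5155  0.8513 -0.0977] [ 0.8562 -0.5163  0.0187]
120 [-0.3427 -0.4214  0.8398] -129.11925540123107
   TCP for nib at -14mm z .214: [ 0.5348 -0.0552  0.2762] tool x,y axes [ 0.5882  0.803  -0.0957] [ 0.808  -0.5886  0.0271]
```

The grip holds the marker (opening 17.4 mm). I'll lift it along its axis, raise it and turn it.

Emit:
{"op": "jog_arm", "data": {"rows": [0, -7.2, 0, -9.2, 0, 0, -14.5, 0, -18.3, 0, 0, -14.5, 0, -18.3, 0, 0, -7.2, 0, -9.2, 0, 0, 0, 0, -45, 0, 0, 0, 0, -45, 0, 0, 0, 0, -45, 0, 0, 0, 0, -30, 8, 0, 0, 0, 0, 8, 0, 0, 0, 0, 8, 0, 0, 0, 0, 8, 0, 0, 0, 0, 8, 0, 0, 0, 0, 8, 0, 0, 0, 0, 8, 0, 0, 0, 0, 8, 0, 0, 0, 0, 8, 0, 0, 0, 0, 8, 0, 0, 0, 0, 8, 0, 0, 0, 0, 8, 0, 0, 0, 0, 8]}}

```text
time: 19.6
tool_pos: [0.5691, -0.2813, 0.3014]
tool_rot: [3.142, 0.101, 1.213]
contact_force: [0.3, -0.0, -0.4]
opening: 0.0172
```

```bash
python3 - <<'E'
from h import *
np.set_printoptions(precision=4,suppress=True)
s=observe();p,d=read_camera("wrist");T=wristT(s);Rm=R.from_euler("xyz",s["tool_rot"]).as_matrix()
print(s["time"],s["tool_pos"],s["tool_rot"],s["contact_force"],s["opening"],s["qpos"])
a=cv2.resize(p[0:240,220:420],None,fx=2.5,fy=2.5,interpolation=2)
cv2.imwrite("pics/m5.png",a[:,:,::-1])
nt=np.array([.059,-.0016,.0568]); 
g=np.load("grip.npz")
for q in(nt,nt+[0,0,.002]): 
    u,v=proj("wrist",s["tool_pos"]+Rm@q,T);print((u-220)*2.5,v*2.5,u,v)
m=(p[...,0].astype(int)-p[...,2]>70)&(p[...,1]>90); y,x=np.nonzero(m[90:180,290:350]); print("yellow",x.min()+290,x.max()+290,y.min()+90,y.max()+90, d[y[y.argmin()]+90,x[y.argmin()]+290])
E
```

```text
19.6 [ 0.5691 -0.2813  0.3014] [3.1415 0.1007 1.2133] [ 0.2557 -0.0086 -0.3712] 0.017163276977674773 [-0.5299  0.5122  1.0579 -0.0992  1.5541 -0.1716]
246.38514181750665 333.3537230863102 318.55405672700266 133.3414892345241
246.43316079396357 332.75786966431434 318.5732643175854 133.10314786572573
yellow 313 327 135 179 0.20570119
```

View pics/m5.png

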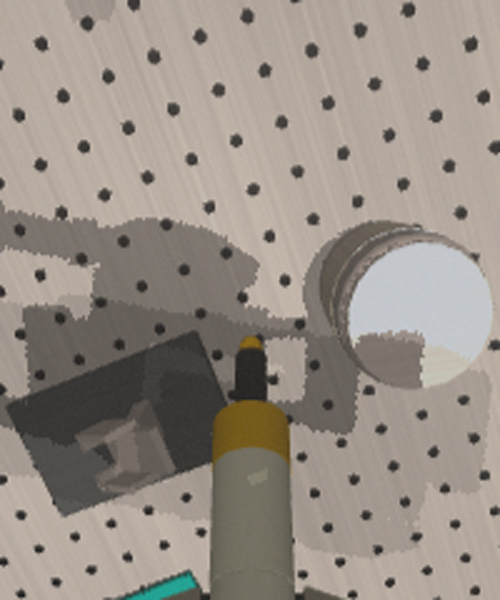

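The nib is at crop (251,337). My tool-frame prediction was 2 px off, about 1 mm. Now I'll work out the approach: in low from outside, then down.

```bash
python3 - <<'E'
from h import *
np.set_printoptions(precision=1,suppress=True)
s=observe();Rm=R.from_euler("xyz",s["tool_rot"]).as_matrix()
nt=np.array([.0585,-.0004,.0558]); nib=s["tool_pos"]+Rm@nt; print("nib",nib*1000)
c=np.array([.571,.001]);u=np.array([.342,.94])
P=[nib]
for x,z in((-.060,.235),(-.030,.225),(-.017,.217)):
    P.append(np.r_[c+x*u,z]); print(x,z,(P[-1]-P[-2])@Rm*1000)
print("down1mm",np.array([0,0,-1])@Rm,"bench -x",np.array([-.342,-.94,0])@Rm)
E
```

```text
nib [ 587.5 -232.   240. ]
-0.06 0.235 [151.6 -97.6 -10.4]
-0.03 0.225 [30.9 -0.5  6.9]
-0.017 0.217 [13.7 -0.2  6.7]
down1mm [ 0.1 -0.   1. ] bench -x [-1.   0.   0.1]
```

Emit:
{"op": "jog_arm", "data": {"rows": [0, 30, -19.5, -2, 0, 0, 30, -19.5, -2, 0, 0, 30, -19.5, -2, 0, 0, 30, -19.5, -2, 0, 0, 31.6, -19.6, -2.4, 0, 0, 15, 0, 3.5, 0, 0, 16, 0, 3.5, 0, 0, 0, 0, 0, 0, 0, 0, 0, 0, 0]}}

```text
time: 20.55
tool_pos: [0.5403, -0.0773, 0.2856]
tool_rot: [-3.14, 0.101, 1.22]
contact_force: [-1.2, 0.3, -1.1]
opening: 0.0171
```

```bash
python3 - <<'E'
from h import *
np.set_printoptions(precision=4,suppress=True)
s=observe();p,d=read_camera("wrist");T=wristT(s);Rm=R.from_euler("xyz",s["tool_rot"]).as_matrix()
nib=s["tool_pos"]+Rm@np.array([.0585,-.0004,.0558]);c=np.array([.571,.001]);u=np.array([.342,.94]);v=np.array([-.94,.342])
print(s["time"],s["tool_rot"],s["contact_force"],"nib bench",(nib[:2]-c)@u,(nib[:2]-c)@v,nib[2])
t,_=read_camera("scene");a=cv2.resize(t[140:240,300:400],(400,400),interpolation=2)
b=cv2.resize(p[60:260,220:420],(400,400),interpolation=2)
cv2.imwrite("pics/m6.png",np.hstack([b,a])[:,:,::-1]); print(dial(None,"scene"))
f=lambda P:tuple(round((q-o)*k) for q,o,k in zip(proj("wrist",P,T),(220,60),(2,2)))
B=lambda x,y,z:np.r_[c+x*u+y*v,z]
print("rim edges at x=-17:",f(B(-.017,.008,.2123)),f(B(-.017,-.008,.2123)),"-30",f(B(-.03,.008,.2085)),f(B(-.03,-.008,.2085)),"nib",f(nib))
E
```

```text
20.55 [-3.1397  0.101   1.2198] [-1.2329  0.3061 -1.0877] nib bench -0.03155707207951041 0.0024867918462056667 0.22417570800018558
(np.float64(5.560610469847167), 1056, np.float64(22.148998284346856))
rim edges at x=-17: (185, 99) (232, 99) -30 (185, 136) (231, 136) nib (201, 148)
```

View pics/m6.png

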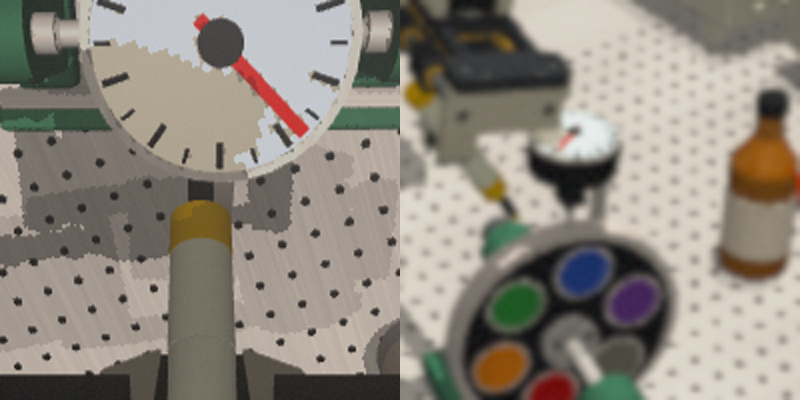

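The dial shows the hand about 317° (5.54 rad) and the nib is 30 mm out, over the rim with a small y offset. I'll slide in, then lower it.

Emit:
{"op": "jog_arm", "data": {"rows": [0, 5, 1, 2, 0, 0, 5, 1, 2, 0, 0, 4.6, 0, 1.5, 0, 0, 0, 0, 0, 0, 0, 0, 0, 1, 0, 0, 0, 0, 1, 0, 0, 0, 0, 1, 0, 0, 0, 0, 0, 0]}}

```text
time: 21.5
tool_pos: [0.5464, -0.0647, 0.276]
tool_rot: [-3.14, 0.1, 1.219]
contact_force: [-0.1, 0.1, -0.3]
opening: 0.0172
```

Emit:
{"op": "jog_arm", "data": {"rows": [0, 0, 0, 1, 0, 0, 0, 0, 1, 0, 0, 0, 0, 0, 0]}}

```text
time: 21.8
tool_pos: [0.5463, -0.0648, 0.274]
tool_rot: [-3.14, 0.1, 1.219]
contact_force: [0.5, -0.7, -0.0]
opening: 0.017
```

```bash
cat > chk.py <<'E'
from h import *
np.set_printoptions(precision=4,suppress=True)
s=observe();Rm=R.from_euler("xyz",s["tool_rot"]).as_matrix()
nib=s["tool_pos"]+Rm@np.array([.0585,-.0004,.0558]);c=np.array([.571,.001]);u=np.array([.342,.94]);v=np.array([-.94,.342])
print(s["time"],s["tool_pos"],s["tool_rot"],s["contact_force"],s["torque"],"nib bench",(nib[:2]-c)@u,(nib[:2]-c)@v,nib[2],dial(None,"scene"))
E
python3 chk.py
```

```text
21.8 [ 0.5463 -0.0648  0.274 ] [-3.1402  0.1003  1.219 ] [ 0.5127 -0.6639 -0.0238] [-0.0277 -0.0063  0.0806] nib bench -0.017623783936325573 0.0010363823058998104 0.2125999864381987 (None, 0)
```

Emit:
{"op": "jog_arm", "data": {"rows": [0, 0, 0, 1, 0, 0, 0, 0, 1, 0, 0, 0, 0, 0, 0]}}

```text
time: 22.15
tool_pos: [0.5463, -0.065, 0.272]
tool_rot: [-3.14, 0.1, 1.219]
contact_force: [-0.0, 0.2, -0.2]
opening: 0.0173
```

Emit:
{"op": "jog_arm", "data": {"rows": [0, 0, 0, 1, 0, 0, 0, 0, 0, 0]}}

```text
time: 22.35
tool_pos: [0.5464, -0.0652, 0.2715]
tool_rot: [-3.141, 0.1, 1.219]
contact_force: [-0.8, -0.3, 2.9]
opening: 0.0174
```

```bash
python3 chk.py; python3 - <<'E'
from h import *
s=observe();p,d=read_camera("wrist");t,_=read_camera("scene");a=cv2.resize(t[150:240,300:390],(400,400),interpolation=2)
b=cv2.resize(p[60:260,220:420],(400,400),interpolation=2)
cv2.imwrite("pics/m7.png",np.hstack([b,a])[:,:,::-1])
E
```

```text
22.35 [ 0.5464 -0.0652  0.2715] [-3.1411  0.1004  1.2189] [-0.7507 -0.2654  2.9219] [-0.1227  0.2004 -0.0026] nib bench -0.01802450252190485 0.0007999248265752909 0.21011891406569097 (None, 0)
```

View pics/m7.png

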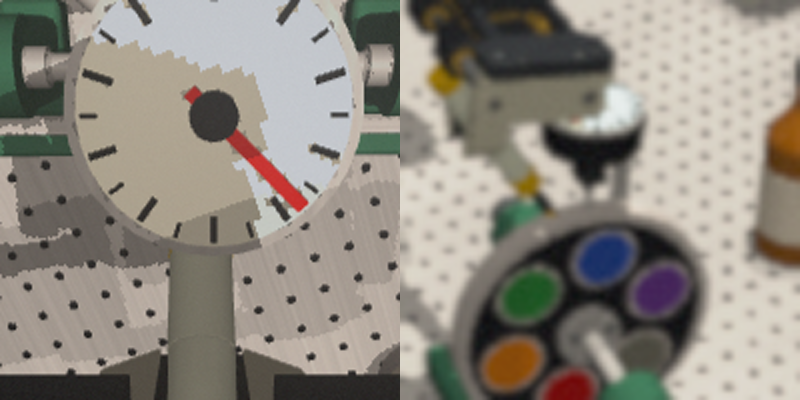

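Contact is about 2.9 N and the dial still reads about 5.51. I'll hold still for a second, then check the distance to the tip against the scene camera.

Emit:
{"op": "jog_arm", "data": {"rows": [0, 0, 0, 0, 0, 0, 0, 0, 0, 0, 0, 0, 0, 0, 0, 0, 0, 0, 0, 0, 0, 0, 0, 0, 0, 0, 0, 0, 0, 0, 0, 0, 0, 0, 0, 0, 0, 0, 0, 0, 0, 0, 0, 0, 0, 0, 0, 0, 0, 0]}}

```text
time: 23.5
tool_pos: [0.5463, -0.0652, 0.2713]
tool_rot: [-3.141, 0.1, 1.219]
contact_force: [-1.5, -2.2, 5.3]
opening: 0.0171
```

```bash
python3 - <<'E'
from h import *
t,d=read_camera("scene");
c=np.array([.571,.001]);u=np.array([.342,.94]);v=np.array([-.94,.342])
B=lambda x,y,z:np.r_[c+x*u+y*v,z]
an=np.array([-.19,-.5,.842])
x0,y0,k=325,170,12
f=lambda P:tuple(round((q-o)*k) for q,o in zip(proj("scene",P),(x0,y0)))
a=cv2.resize(t[y0:y0+50,x0:x0+60],None,fx=k,fy=k,interpolation=2)
for n,P in dict(tip=B(0,0,.214),stemtop=B(0,0,.24),casebot=B(0,0,.262),nib=B(-.018,.001,.212),nib24=B(-.024,.001,.210),shoulder=B(-.018,.001,.212)+.03*an,rimtop_near=B(0,-.008,.214)).items(): print(n,f(P))
cv2.imwrite("pics/m8.png",a[:,:,::-1])
print(observe()["contact_force"],observe()["time"])
E
```

```text
tip (180, 312)
stemtop (185, 215)
casebot (190, 132)
nib (103, 330)
nib24 (78, 342)
shoulder (40, 248)
rimtop_near (193, 331)
[-0.84413629 -2.63039662  4.83638218] 23.55
```

View pics/m8.png

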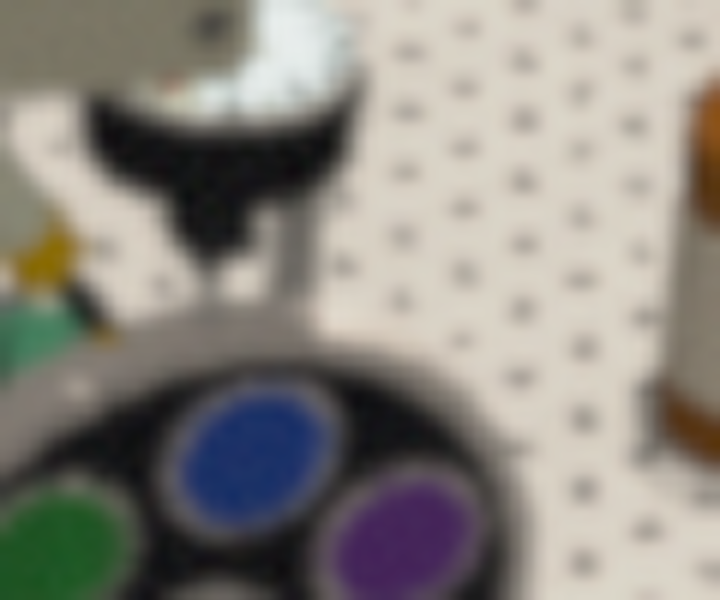

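In the scene view the nib at (107,333) sits 105 crop px from the stem at (212,290). That suggests about 24 mm from the tip, against my estimate of 18 mm. I'll lift slightly, move 7 mm closer and touch again.

Emit:
{"op": "jog_arm", "data": {"rows": [0, 0, 0, -1.5, 0, 0, 0, 0, -2, 0, 0, 3.5, 0, -0.3, 0, 0, 3.5, 0, -0.4, 0, 0, 0, 0, 0, 0, 0, 0, 0, 1, 0, 0, 0, 0, 0, 0]}}

```text
time: 24.25
tool_pos: [0.5488, -0.0581, 0.2735]
tool_rot: [-3.14, 0.1, 1.219]
contact_force: [-0.7, 0.4, 0.1]
opening: 0.0174
```

```bash
python3 chk.py
```

```text
24.25 [ 0.5488 -0.0581  0.2735] [-3.1403  0.1001  1.2192] [-0.721   0.3879  0.0915] [0.0942 0.0557 0.0408] nib bench -0.01047623770347923 0.0009914494104398674 0.2121512812895628 (None, 0)
```

Emit:
{"op": "jog_arm", "data": {"rows": [0, 0, 0, 1, 0, 0, 0, 0, 0, 0]}}

```text
time: 24.5
tool_pos: [0.5488, -0.0585, 0.273]
tool_rot: [-3.141, 0.1, 1.219]
contact_force: [-0.8, -0.2, 3.0]
opening: 0.0177
```

```bash
python3 chk.py
```

```text
24.5 [ 0.5488 -0.0585  0.273 ] [-3.1411  0.1003  1.2188] [-0.7627 -0.1686  2.9728] [0.0308 0.2254 0.0559] nib bench -0.010846160780186524 0.0007850864545896544 0.2116266175679428 (None, 0)
```

Emit:
{"op": "jog_arm", "data": {"rows": [0, 0, 0, 0, 0, 0, 0, 0, 0, 0, 0, 0, 0, 0, 0, 0, 0, 0, 0, 0, 0, 0, 0, 0, 0, 0, 0, 0, 0, 0, 0, 0, 0, 0, 0, 0, 0, 0, 0, 0, 0, 0, 0, 0, 0, 0, 0, 0, 0, 0, 0, 0, 0, 0, 0, 0, 0, 0, 0, 0]}}

```text
time: 25.75
tool_pos: [0.5488, -0.0585, 0.2728]
tool_rot: [-3.141, 0.1, 1.219]
contact_force: [-0.4, -1.1, 5.7]
opening: 0.0177
```

```bash
python3 - <<'E'
from h import *
t,d=read_camera("scene");k=12
a=cv2.resize(t[170:220,325:385],None,fx=k,fy=k,interpolation=2).astype(int)
b=cv2.cvtColor(cv2.imread("pics/m8.png"),cv2.COLOR_BGR2RGB).astype(int)
for n,i in(("old",b),("new",a)):
    m=((i[...,0]-i[...,2])>35)&(i[...,1]-i[...,2]>10); m[:,300:]=0;m[:150]=0;m[360:]=0
    c=cv2.connectedComponentsWithStats(m.astype(np.uint8)); print(n,[(tuple(s),tuple(np.round(q))) for s,q in zip(c[2][1:],c[3][1:]) if s[4]>40])
print(observe()["contact_force"],observe()["time"])
p,_=read_camera("wrist"); i=p.astype(int); m=(i[...,0]-np.maximum(i[...,1],i[...,2])>70)
m[:60]=0;m[200:]=0;y,x=np.nonzero(m); dk=(i.sum(2)<160); dk[:60]=0;dk[180:]=0;dk[:,:300]=0;dk[:,345:]=0
yy,xx=np.nonzero(cv2.morphologyEx(dk.astype(np.uint8),cv2.MORPH_OPEN,np.ones((9,9)))); px,py=xx.mean(),yy.mean()
far=np.hypot(x-px,y-py).argmax(); print("hub",px,py,"tip",x[far],y[far],"dial deg",(-np.degrees(np.arctan2(x[far]-px,y[far]-py)))%360)
E
```

```text
old [((np.int32(0), np.int32(209), np.int32(91), np.int32(88), np.int32(5077)), (np.float64(47.0), np.float64(257.0))), ((np.int32(95), np.int32(327), np.int32(25), np.int32(22), np.int32(417)), (np.float64(106.0), np.float64(338.0)))]
new [((np.int32(30), np.int32(197), np.int32(87), np.int32(89), np.int32(5156)), (np.float64(77.0), np.float64(245.0))), ((np.int32(129), np.int32(314), np.int32(24), np.int32(23), np.int32(431)), (np.float64(140.0), np.float64(325.0)))]
[-0.52634217 -1.933681    5.10399859] 25.8
hub nan nan tip 317 121 dial deg nan<stdin>:11: RuntimeWarning: Mean of empty slice.
  ret = ret.dtype.type(ret / rcount)
```

The nib is now 72 px from the stem, about 17 mm, and was held over 1 s at 3–5 N. I'll back out low and outward, go up, and check the marker in the grip and the dial.

Emit:
{"op": "jog_arm", "data": {"rows": [0, 0, 0, -2, 0, 0, -5, 0, -1, 0, 0, -20, 0, 0, 0, 0, -40, 0, -10, 0, 0, -40, 0, -10, 0, 0, 0, 0, 0, 0]}}

```text
time: 26.45
tool_pos: [0.5127, -0.1581, 0.3075]
tool_rot: [3.14, 0.102, 1.215]
contact_force: [-0.3, 0.2, -1.0]
opening: 0.0175
```

```bash
python3 - <<'E'
from h import *
np.set_printoptions(precision=4,suppress=True)
s=observe();p,d=read_camera("wrist");np.savez("w9.npz",p=p)
i=p.astype(int);m=((i[...,0]-i[...,2])>60)&(i[...,1]-i[...,2]>25)
m[:,:290]=0;m[:,350:]=0;m[:110]=0;m[190:]=0
c=cv2.connectedComponentsWithStats(m.astype(np.uint8));print([(tuple(q),tuple(np.round(w,1))) for q,w in zip(c[2][1:],c[3][1:]) if q[4]>5])
print(s["time"],s["tool_pos"],s["tool_rot"],s["qpos"],dial("d9","scene"),dial("d9t"))
g=np.load("grip.npz");Rg=R.from_euler("xyz",g["rot"]).as_matrix();Rm=R.from_euler("xyz",s["tool_rot"]).as_matrix()
rel=R.from_matrix(Rm.T@Rg).as_rotvec();print("rotvec to grip deg",np.degrees(rel))
pre=g["pos"]+.07*np.array([.643,0,.766]); hi=pre+[0,0,.12]
print("grip pos",g["pos"],"hi",hi,"shift now->hi tool",(hi-s["tool_pos"])@Rm*1000)
i=g["p"].astype(int);m=((i[...,0]-i[...,2])>60)&(i[...,1]-i[...,2]>25)
m[:,:290]=0;m[:,350:]=0;m[:110]=0;m[190:]=0
c=cv2.connectedComponentsWithStats(m.astype(np.uint8));print("at grip",[(tuple(q),tuple(np.round(w,1))) for q,w in zip(c[2][1:],c[3][1:]) if q[4]>5])
E
```

```text
[((np.int32(316), np.int32(135), np.int32(8), np.int32(4), np.int32(28)), (np.float64(319.7), np.float64(136.7))), ((np.int32(305), np.int32(160), np.int32(31), np.int32(26), np.int32(544)), (np.float64(319.9), np.float64(171.0)))]
26.45 [ 0.5127 -0.1581  0.3075] [3.1403 0.1019 1.2145] [-0.3814  0.3204  1.3377 -0.1022  1.4801 -0.0161] (np.float64(5.523887443501382), 571, np.float64(20.040973653991962)) (np.float64(5.508661027562949), 700, np.float64(25.60395477265182))
rotvec to grip deg [  -0.069     0.1511 -104.2658]
grip pos [ 0.5182 -0.2965  0.0839] hi [ 0.5632 -0.2965  0.2575] shift now->hi tool [-106.4077   95.5341   61.2133]
at grip [((np.int32(316), np.int32(134), np.int32(9), np.int32(6), np.int32(33)), (np.float64(319.9), np.float64(136.6))), ((np.int32(305), np.int32(160), np.int32(31), np.int32(26), np.int32(579)), (np.float64(319.9), np.float64(171.1)))]
```

The marker has not slipped: nib (319.7,136.7) now, (319.9,136.6) at the grip. The dial still reads 5.51. Returning to the rest.

Emit:
{"op": "jog_arm", "data": {"rows": [0, -26.5, 24, 15, 0, 0, -26.5, 24, 15, 0, 0, -26.5, 24, 15, 0, 0, -27, 23.5, 16, 0, 0, 0, 0, 0, -8, 0, 0, 0, 0, -8, 0, 0, 0, 0, -8, 0, 0, 0, 0, -8, 0, 0, 0, 0, -8, 0, 0, 0, 0, -8, 0, 0, 0, 0, -8, 0, 0, 0, 0, -8, 0, 0, 0, 0, -8, 0, 0, 0, 0, -8, 0, 0, 0, 0, -8, 0, 0, 0, 0, -8, 0, 0, 0, 0, -8.3, 0, 0, 0, 0, 0, 0, 0, 0, 0, 0]}}

```text
time: 28.5
tool_pos: [0.5649, -0.2912, 0.2552]
tool_rot: [-3.045, -0.026, 3.036]
contact_force: [0.2, -0.3, -0.2]
opening: 0.0172
```

```bash
cat > back.py <<'E'
from h import *
np.set_printoptions(precision=4,suppress=True)
s=observe();g=np.load("grip.npz");Rg=R.from_euler("xyz",g["rot"]).as_matrix();Rm=R.from_euler("xyz",s["tool_rot"]).as_matrix()
print(s["time"],s["tool_pos"],s["contact_force"],"rotvec",np.degrees(R.from_matrix(Rm.T@Rg).as_rotvec()))
e=np.array([.643,0,.766])
for L in(.07,.03,0): print(L,(g["pos"]+L*e-s["tool_pos"])@Rm*1000)
E
python3 back.py
```

```text
28.5 [ 0.5649 -0.2912  0.2552] [ 0.2195 -0.3082 -0.2487] rotvec [ 0.02   -0.1042  0.1532]
0.07 [ -2.0114   5.9057 117.5893]
0.03 [ 22.7446   6.2057 149.0119]
0 [ 41.3117   6.4307 172.5788]
```

Emit:
{"op": "jog_arm", "data": {"rows": [0, -2, 5.9, 39, 0, 0, 0, 0, 39, 0, 0, 0, 0, 39.6, 0, 0, 0, 0, 0, 0, 0, 0, 0, 0, 0]}}

```text
time: 29.0
tool_pos: [0.5632, -0.2975, 0.1386]
tool_rot: [-3.045, -0.026, 3.037]
contact_force: [0.8, -0.5, 0.6]
opening: 0.017
```

```bash
python3 back.py
```

```text
29.0 [ 0.5632 -0.2975  0.1386] [ 0.7631 -0.4804  0.5922] rotvec [-0.0033 -0.0878  0.2073]
0.07 [0.0572 1.0515 0.9826]
0.03 [24.8219  1.3876 32.3979]
0 [43.3955  1.6397 55.9594]
```

Emit:
{"op": "jog_arm", "data": {"rows": [0, 8, 1, 11, 0, 0, 9, 0.3, 11.4, 0, 0, 8, 0.3, 10, 0, 0, 6, 0, 7.7, 0, 0, 5, 0, 6.4, 0, 0, 3, 0, 4, 0, 0, 2, 0, 2.6, 0, 0, 0, 0, 0, 0, 0, 0, 0, 0, 0]}}

```text
time: 29.9
tool_pos: [0.5208, -0.2969, 0.0866]
tool_rot: [-3.044, -0.025, 3.038]
contact_force: [-0.5, 0.6, -0.0]
opening: 0.0171
```

```bash
python3 back.py
```

```text
29.9 [ 0.5208 -0.2969  0.0866] [-0.505   0.6296 -0.0352] rotvec [-0.0367 -0.0303  0.2887]
0.07 [-40.9175  -0.2511 -52.237 ]
0.03 [-16.1218   0.1386 -20.8467]
0 [2.475  0.4309 2.6959]
```

Emit:
{"op": "jog_arm", "data": {"rows": [0, 1.2, 0.4, 1.4, 0, 0, 1.2, 0, 1.4, 0, 0, 0, 0, 0, 0, 0, 0, 0, 0, 0]}}

```text
time: 30.3
tool_pos: [0.5187, -0.2966, 0.0841]
tool_rot: [-3.044, -0.024, 3.038]
contact_force: [1.0, 0.6, 3.7]
opening: 0.0172
```

```bash
python3 back.py
```

```text
30.3 [ 0.5187 -0.2966  0.0841] [0.9706 0.606  3.6676] rotvec [-0.0562  0.0475  0.284 ]
0.07 [-42.9861  -0.5922 -54.6315]
0.03 [-18.1478  -0.1937 -23.275 ]
0 [0.4809 0.1052 0.2423]
```

It is back within 0.5 mm with the same seating force, so I'll release and retreat straight up.

Emit:
{"op": "jog_arm", "data": {"rows": [22, 0, 0, 0, 0, 30, 0, 0, 0, 0, 50, 0, 0, 0, 0, 50, 0, 0, 0, 0, 50, 0, 0, -15, 0, 50, 0, 0, -40, 0, 50, 0, 0, -40, 0, 50, 0, 0, -40, 0, 50, 0, 0, -35, 0, 50, 0, 0, 0, 0, 50, 0, 0, 0, 0], "grip_force": 10}}

```text
time: 31.4
tool_pos: [0.5239, -0.2803, 0.2527]
tool_rot: [-3.045, -0.026, 3.038]
contact_force: [0.0, -0.4, -1.2]
opening: 0.0502
```

```bash
python3 - <<'E'
from h import *
np.set_printoptions(precision=4,suppress=True)
s=observe();print(s["time"],s["tool_pos"],s["contact_force"],s["opening"],dial(None),dial(None,"scene"))
p,d=read_camera("wrist");T=wristT(s)
i=p.astype(int);m=((i[...,0]-i[...,2])>60)&(i[...,1]-i[...,2]>25)
c=cv2.connectedComponentsWithStats(m.astype(np.uint8));print([(tuple(map(int,q)),tuple(np.round(w,1))) for q,w in zip(c[2][1:],c[3][1:]) if q[4]>8])
for k in(0.003,.035,.13): print(k,proj("wrist",[.4575+k*.643,-.2965,.029+k*.766],T))
t,_=read_camera("top");o=np.load("top0.npz")["p"]
for n,(y0,y1,x0,x1) in dict(rest=(160,215,395,430),can=(120,160,385,420),bottle=(180,212,180,215),jar=(128,160,198,228),drv=(160,225,155,178)).items(): print(n,np.abs(t[y0:y1,x0:x1].astype(int)-o[y0:y1,x0:x1]).mean())
E
```

```text
31.4 [ 0.5239 -0.2803  0.2527] [ 0.0229 -0.3644 -1.2115] 0.05020260044711674 (np.float64(5.509591845904799), 705, np.float64(25.495097567963924)) (np.float64(5.526363690359879), 602, np.float64(20.804521744082464))
[((318, 124, 5, 3, 11), (np.float64(319.7), np.float64(125.3))), ((312, 137, 16, 13, 146), (np.float64(319.4), np.float64(142.5))), ((588, 197, 32, 10, 43), (np.float64(603.5), np.float64(201.6))), ((310, 209, 20, 20, 339), (np.float64(319.2), np.float64(218.8))), ((215, 273, 5, 42, 120), (np.float64(217.0), np.float64(294.1))), ((422, 275, 5, 39, 121), (np.float64(424.0), np.float64(295.2)))]
0.003 (np.float64(320.2354442688927), np.float64(125.25864671833772))
0.035 (np.float64(319.9170919878193), np.float64(144.70761984685802))
0.13 (np.float64(318.73937526662263), np.float64(216.6574132842795))
rest 33.11584415584416
can 43.94047619047619
bottle 9.475892857142858
jar 10.778472222222222
drv 11.654180602006688
```

```bash
python3 -c "
from cell import *
print(hand_in())"
```

```text
the job is handed in; nothing more can be done
None
```

I turned the wheel to its high spot, touched the marker to the rim beside the indicator's tip, put it back in its rest and handed the job in at about 31.5 s. No verdict was reported.

- **Wheel:** I pinched the rim on the free side and turned it with short strokes. I stopped at a dial reading of 5.51 rad in the top camera and 5.52 rad in the scene camera. I did not turn it past the peak to see the highest reading directly; the peak of about 5.507 rad comes from the limits you gave. After the marker was back, the dial read the same.
- **Touch:** I touched the rim twice, because the scene camera put the first touch about 24 mm from the tip. The second was held for about 1.2 s at 3–6 N. The scene camera puts it about 17 mm from the tip, while the arm's own pose gives about 11 mm. Both are inside the 22 mm limit.
- **Marker:** It did not slip in the grip and went back within 0.5 mm of where I picked it up. In the last wrist picture its nib is within 1 px of where it should be at home. The gripper was open and about 0.17 m clear when I handed in.
- **Arm:** Joint 6 reached its limit while I moved to the rest, leaving the tool tilted about 5.5° from then on. I worked with that tilt, and it stayed the same for the return.
- **Bystanders:** I did not work near the bottle, jar, can or screwdriver. The last picture comparison could not confirm the can, because the arm was in the way. The other three showed only small differences, which I put down to the arm's shadow.

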